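Send the shoe under the cooling hood and set its air valve

TASK

Slide the shoe on its carriage along the rods, toe first, fully home under the cooling hood. Then take the air valve's wheel by its crank handle, close it clockwise right to its stop, and from the stop back it off exactly two full turns. Finish while holding: the gripper stays closed on the handle there, with the shoe still home and the things lying about left undisturbed.

Things in the scene. Friction and masses are not known exactly. Their poses are not given: they have to be found in the camera images.
- station: Fixed cooling station, base 130 x 500 mm, 10 mm thick; origin at the centre of its underside. Its -y axis is the shoe's way home; two guide rods run along y. Grey hood on four posts over the -y end: covers y -245 to -85 mm, x +-76 mm, clear height 135 mm, highest point 222 mm above the table.
- carriage (a joint): Travel of the carriage along the guide rods, in m along the station's -y axis; 0 = farthest from the hood, 0.16 = fully home against its end stop (the toe is then under the hood). It starts between 0 and 0.07. It slides with about 2.5 N of friction, cannot lift or turn, and stays where it is left.
- last_grip (a point): Grip point on the shoe: on the centre line of the plastic last's block that stands up out of the brown shoe's ankle, 25 mm above the collar, 13 mm below the block's top (151 mm above the table). Block 36 mm wide along the station's x, 74 mm long along y. The shoe, 274 mm long, toe to the hood, is fixed to the carriage. When home, this point is over the station's origin, 85 mm short of the hood.
- valve: Fixed brass air valve bolted to the table, about 130 mm over its two pipes; origin on the table on the vertical wheel axis. Its own x axis points from the axis to where the crank handle stands when the valve is fully closed.
- wheel_centre (a point): Centre of the valve wheel on its vertical axis, at the height of the rim's top, 102 mm above the table. The grey wheel is 112 mm over its rim, three spokes; its hub's nut rises 5 mm above the rim.
- valve_wheel (a joint): Angle of the valve wheel in rad, counted over whole turns: 0 = closed, hard against its stop; grows counter-clockwise seen from above (opening), to 31.4. Starts between 2.6 and 8.8. Two turns from the stop is 12.566. Clockwise from above closes. Turning takes about 0.12 N m (2.4 N at the handle); it stays where it is left.
- valve_handle: Black upright crank handle on the wheel's rim, a cylinder 20 mm in diameter and 54 mm tall, its axis 50 mm from the wheel axis; origin at the centre of its foot 103 mm above the table. It spins freely on its own upright pin, so a gripper that holds it can lead it round in a circle without turning.
- handle_grip (a point): Point to grip on the crank handle: on its axis, 34 mm above its foot, 20 mm below its top, 137 mm above the table.
- brush: Loose brush lying on the robot's side of the bench; leave alone. Origin under its middle.
- polish_tin: Loose flat metal tin, 70 mm across, 45 mm tall, beyond the station; leave alone. Origin at the centre of its underside.
- spare_last: Loose bare plastic shoe last, 274 mm long, 115 mm tall, at the bench's far side; leave alone. Origin on its underside, 65 mm from the heel.
- hammer: Loose hammer lying on the robot's side of the bench; leave alone. Origin under its middle.
Things that resemble listed ones, but are neither listed nor needed, are in the scene too. Of the things that look like the valve, the largest one is meant.

How it is judged (in metres and radians):
On the way, in this order (a step that is already met when the one before it is completed fails the run):
1. the shoe's carriage is fully home under the hood (value of joint carriage above 0.155 m), for 0.2 s.
2. the valve is closed to its stop (value of joint valve_wheel below 0.06 rad and value of joint carriage above 0.155 m), for 0.2 s.
At the end, for the whole second after the job is handed in: The carriage is within 5 mm of its home stop; after having been closed to its stop (within 0.06 rad) the valve wheel stands two turns open, 12.566 rad within 0.25 rad, at rest (under 0.1 rad/s), and the fingers still hold the crank handle with at least 5 N (value of joint carriage above 0.155 m and value of joint valve_wheel between 12.316 and 12.816 rad and velocity of joint valve_wheel between -0.1 and 0.1 rad/s and contact force between the fingers and valve_handle above 5 N); the arm keeps its last pose, push and grip.
It fails at once if The brush is moved by more than 30 mm (distance of brush from where it was at the start of the episode above 0.03 m).
It fails at once if The tin is moved by more than 30 mm (distance of polish_tin from where it was at the start of the episode above 0.03 m).
It fails at once if The spare last is moved by more than 30 mm (distance of spare_last from where it was at the start of the episode above 0.03 m).
It fails at once if The hammer is moved by more than 30 mm (distance of hammer from where it was at the start of the episode above 0.03 m).
It also fails if it takes over 72 s, if anything falls off the work surface, if the arm or the gripper's body presses on something with over 40 N, if the wrist force passes 120 N, or if a joint passes its speed limit or range.

ROBOT

A 6-joint arm with a two-finger parallel gripper is mounted at the origin on the work surface. World frame = base frame: x ahead of the robot, y to its left, z up, the work surface at z = 0. Lengths are in m, angles in degrees, forces in N, time in s.
With the tool pointing down it reaches from about 0.4 to 0.825 m from the base axis. Payload 7 kg.
Tool frame: the origin (TCP) lies midway between the tips of the shut fingers; the grasp point (between the pads) lies 19 mm behind it; z points along the fingers, y is the line along which they close (so a half turn about z gives the same grasp; the last joint's range is limited). The gripper opens to 88 mm and grips with 3 to 60 N. Pads are 19 mm wide; open, the fingers measure 130 mm over their backs; the gripper's body (78 mm by 193 mm) begins 47 mm behind the grasp point.
Start: joints at [-48.696, 20.546, 0.682, 0, -70.136, -16.507], TCP at [0.283, -0.613, 0.227] pointing down, gripper open.
Joint ranges: [-176.03, 176.03], [-82.01, 121.73], [-58.28, 71.71], [-173.87, 95.51], [-174.79, -0.11], [-173.66, 173.66]. Speed limits (degrees/s): [136.94, 136.94, 172.46, 180, 180, 180].

INTERFACE

Orientations are given as a 3x3 rotation matrix whose columns are the frame's x, y, z axes.
In Python, from workcell import * gives the robot as it stands. The module is installed in compiled form; this text tells all that it offers.
- The arm moves only by the shell command python3 -m jog 'ROWS' [OPENING] [FORCE]. ROWS is a JSON object of lists of equal length, an entry for each row: "linear": the shift along the tool's x, y, z each as a share of 10 cm, from -1 to 1, a list of three; "yaw": the turn about the tool's z as a share of 60 degrees, from -1 to 1. A call has 1 to 8 rows; each row is the pose to reach, as a shift and turn from the pose commanded when the call began, along the tool's axes at that moment; what a row does not reach only later rows make up. A row lasts 1/10 s, in which the tool goes at most 50 mm and 8.59 degrees, less where a joint would pass 70% of its speed; a pose out of reach is approached as far as the arm can. A call with a number of a shift or a turn outside -1 to 1 is refused whole. A call with a gripper value outside its range is refused whole. OPENING is the opening, from 0 (shut) to 1 (fully open), set as the call begins (- or left out, the last holds). The fingers move at their own pace and stop on an object; FORCE is the grip in N (left out, the last holds). Time passes only in rows, so rows that repeat a pose let the fingers close. It gives the time, the measured TCP pose, the force, the opening and the grip force at its end, in the units of the state.
- observe(): the state, without advancing time (a new reading comes with each control period).
- read_camera(name): name is "side" or "top"; returns the picture (384x512x3 uint8, red, green, blue); there is no depth.
- camera_info(name): a dict with "vertical_fov" (degrees; the focal length in pixels is half the picture's height over the tangent of half this angle, whatever the lens; pixels are square), "cx", "cy" (the principal point, pixels), "R" (3x3) and "t" (3): a world point X has camera coordinates R X + t. Camera axes: x right, y down, z forward; pixel columns grow to the right and rows downward; lengths in m; the calibration is good to about 2 mm. A picture is of the moment at which its call begins. camera_info takes no time and is no camera call.
- hand_in(): hands the job in; it is judged then, once.
The state is a dict: "t": time; "joint_pos": joint angles; "joint_vel": joint speeds; "joint_torque": joint torques, N m; "eef_pos": TCP position; "orientation": TCP orientation; "ft_force": force on the tool from outside, world axes, zero at the start; "wrist_torque": the same for the moment, N m; "gripper_width": opening from 0.0 (shut) to 1.0 (fully open); "gripper_force": force on a finger pad.
Only numpy, scipy, OpenCV 4.12 (cv2) and the standard library are available. Lean on these libraries where they do the work, as an engineer would, in place of code of your own. Each camera call takes 0.05 s, during which the arm holds its last target. There are 200 camera calls.

## Working session

There is one attempt and no reset: what is moved stays moved. The work goes in short steps, Python scripts to look and compute and a shell command to move; the robot and the scene stay as the last step left them, time stands still between calls to the robot, and variables do not carry over. Pictures are saved under pics/ and viewed, at most 10 in all, crops included, and the job is handed in when it is done.

```bash
mkdir -p pics; python3 - <<'E'
from workcell import *
import cv2,numpy as np
for n in("top","side"):
    im=read_camera(n); cv2.imwrite(f"pics/{n}0.png",im[:,:,::-1]); np.save(f"{n}0.npy",im)
    print(n,camera_info(n))
s=observe();print(s["t"],s["eef_pos"],np.round(s["orientation"],3),s["gripper_width"])
E
```

```text
top {'vertical_fov': 47.396843724016605, 'cx': 258.1963666524896, 'cy': 189.4447199446069, 'R': array([[ 0.01763567, -0.9998355 ,  0.00423636],
       [-0.99664233, -0.01791786, -0.07989383],
       [ 0.07995659, -0.00281315, -0.99679438]]), 't': array([0.08646415, 0.55004133, 1.15934277])}
side {'vertical_fov': 53.34372837381941, 'cx': 255.37447148840027, 'cy': 195.38738441304244, 'R': array([[-0.99092563, -0.13368415, -0.01396239],
       [-0.08648668,  0.71367724, -0.69511499],
       [ 0.10289049, -0.6875997 , -0.71876297]]), 't': array([0.5610278 , 0.04679733, 1.15379868])}
0.1 [ 0.28287571 -0.61238367  0.22570593] [[-0.908 -0.419 -0.001]
 [-0.419  0.908  0.001]
 [ 0.     0.002 -1.   ]] 0.997468048318677
```

View pics/top0.png

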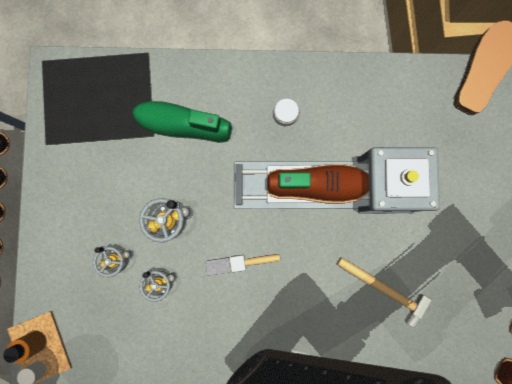

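View pics/side0.png

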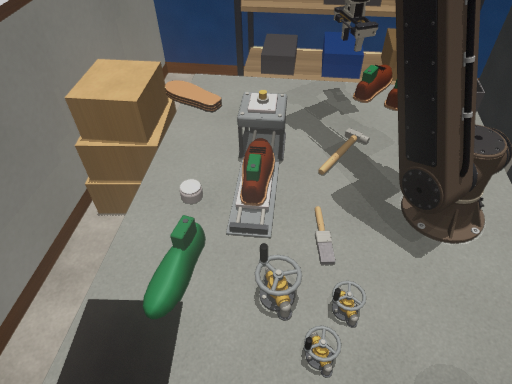

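The top view shows the shoe's green block at about (295,180), the hood to its right at (408,178), and the big valve's wheel at (163,220) with its handle at (172,205). The brush is at (243,263), the hammer at (385,290), the tin at (286,111) and the spare last at (182,120).

```bash
cat > h.py <<'E'
import numpy as np,cv2
from workcell import *
def px2(n,u,v,z):
    c=camera_info(n);f=192/np.tan(np.radians(c["vertical_fov"]/2));R=np.array(c["R"]);t=np.array(c["t"])
    o=-R.T@t;d=R.T@np.array([(u-c["cx"])/f,(v-c["cy"])/f,1]);return o+d*(z-o[2])/d[2]
def proj(n,X):
    c=camera_info(n);f=192/np.tan(np.radians(c["vertical_fov"]/2));p=np.array(c["R"])@X+c["t"]
    return np.array([c["cx"]+f*p[0]/p[2],c["cy"]+f*p[1]/p[2]])
def blob(m,x0,y0,x1,y1):
    k=np.zeros(m.shape,np.uint8);k[y0:y1,x0:x1]=m[y0:y1,x0:x1]
    n,l,s,c=cv2.connectedComponentsWithStats(k);i=1+np.argmax(s[1:,4]);return c[i],s[i],(l==i).astype(np.uint8)
E
python3 - <<'E'
from h import *
im=np.load("top0.npy");hsv=cv2.cvtColor(im,cv2.COLOR_RGB2HSV)
g=cv2.inRange(hsv,(60,100,50),(95,255,255))
c,s,m=blob(g,265,165,325,200);print("green",c,s,px2("top",*c,.164))
r=cv2.minAreaRect(cv2.findContours(m,0,1)[0][0]);P=[px2("top",*p,.164)[:2] for p in cv2.boxPoints(r)];print(r,np.round(P,4))
b=cv2.inRange(hsv,(0,0,0),(255,255,45))
c,s,m=blob(b,160,192,190,215);print("handle",c,s,px2("top",*c,.155))
for n,(x0,y0,x1,y1) in dict(top=(130,140,450,250)).items():
    cv2.imwrite("pics/c1.png",cv2.resize(im[y0:y1,x0:x1,::-1],None,fx=2.5,fy=2.5,interpolation=2))
a=im[190:250,130:200,::-1];b2=np.load("side0.npy")[235:320,235:315,::-1]
cv2.imwrite("pics/c2.png",np.hstack([cv2.resize(a,(400,400),interpolation=2),cv2.resize(b2,(400,400),interpolation=2)]))
E
```

```text
green [294.36538462 179.72355769] [279 173  31  15 416] [0.56175717 0.0110109  0.164     ]
((294.0, 180.0), (14.0, 30.0), 90.0) [[ 0.5772  0.0478]
 [ 0.5785 -0.0237]
 [ 0.545  -0.024 ]
 [ 0.5437  0.0473]]
handle [174.13636364 204.31818182] [172 201   5   7  22] [0.49852372 0.29656298 0.155     ]
```

View pics/c1.png

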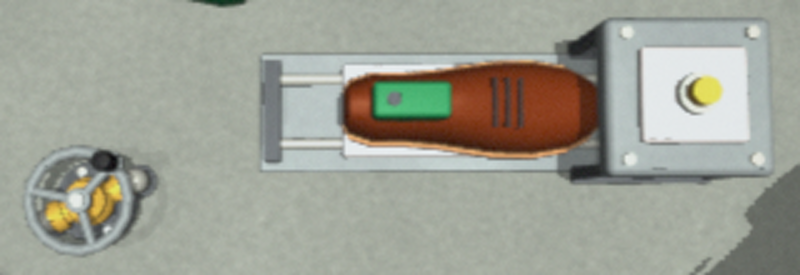

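View pics/c2.png

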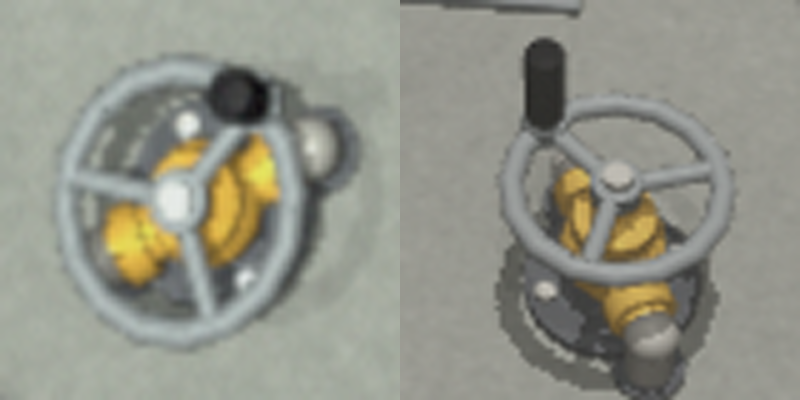

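c1 shows the station base's left end corners at crop (262,54) and (262,171), with the long edges running to (560,55) and (570,171). c2 shows the wheel hub at top pixel (160.6,220), the handle top at (172,203.8), and the hub in the side view at (278.4,272.8).

```bash
python3 - <<'E'
from h import *
C=lambda u,v:(130+u/2.5,140+v/2.5)
A=[px2("top",*C(*p),.010)[:2] for p in((262,54),(560,55.5),(262,171),(570,171))]
print("base",np.round(A,4));
for i in(0,2):
    d=A[i]-A[i+1];print("yaw",np.degrees(np.arctan2(-d[0],d[1])))
print("far mid",(A[0]+A[2])/2)
print("hub top",px2("top",160.6,220,.107),"rim",px2("top",161.8,220.2,.098),"side",px2("side",278.4,272.8,.107))
print("handle top",px2("top",172,203.8,.157))
# side handle top (545,45)->crop
print("handle side",px2("side",235+145*.2,235+47*.2125,.157))
im=np.load("side0.npy");g=cv2.inRange(cv2.cvtColor(im,cv2.COLOR_RGB2HSV),(60,100,50),(95,255,255))
c,s,m=blob(g,240,145,270,185);print(c,s,"block side",px2("side",*c,.152),"pred", proj("side",np.array([.5617,.011,.155])))
print("brush",px2("top",243,263,.02)[:2],"hammer head",px2("top",418,310,.02)[:2],px2("top",340,260,.01)[:2])
E
```

```text
base [[ 0.6248  0.1617]
 [ 0.6291 -0.1653]
 [ 0.4966  0.1589]
 [ 0.5025 -0.1762]]
yaw 0.7547293696279932
yaw 1.0194160761229045
far mid [0.56065711 0.16027075]
hub top [0.46094281 0.33798588 0.107     ] rim [0.46055304 0.33692512 0.098     ] side [0.46403128 0.34643839 0.107     ]
handle top [0.4995821  0.30131033 0.157     ]
handle side [0.50230048 0.30834059 0.157     ]
[253.50793651 162.37037037] [247 154  14  18 189] block side [0.56679304 0.01927549 0.152     ] pred [255.65089094 159.81989439]
brush [0.35097848 0.13330639] hammer head [ 0.23572025 -0.33283759] [ 0.3626187  -0.12755742]
```

```bash
python3 -m jog '{"linear":[[0,0,-0.4],[0,0,-0.7],[-0.2,0,-0.7],[-0.4,0,-0.7],[-0.6,0.1,-0.7],[-0.8,0.2,-0.7],[-1,0.3,-0.7],[-1,0.4,-0.7]],"yaw":[-0.14,-0.28,-0.42,-0.56,-0.7,-0.84,-0.98,-1]}' 1 20
```

```text
t: 0.9
eef_pos: [0.3586, -0.5331, 0.2958]
orientation: [[-0.084, -0.996, -0.0], [-0.996, 0.084, 0.001], [-0.001, 0.001, -1.0]]
ft_force: [0.4, -0.4, -1.1]
gripper_width: 1.001
gripper_force: 0.0
```

```bash
python3 -m jog '{"linear":[[-0.3,-0.2,0],[-0.65,-0.5,0],[-1,-0.8,0],[-1,-1,0]],"yaw":[-0.05,-0.095,-0.095,-0.095]}'; python3 -m jog '{"linear":[[-0.35,-0.35,0],[-0.7,-0.7,0],[-1,-1,0]],"yaw":[0,0,0]}'; python3 -m jog '{"linear":[[-0.4,0,0],[-0.8,0,0],[-1,0,0]],"yaw":[0,0,0]}';python3 -m jog '{"linear":[[-0.4,0,0],[-0.8,0,0],[-1,0,0]],"yaw":[0,0,0]}'
```

```text
t: 1.3
eef_pos: [0.4672, -0.4409, 0.2972]
orientation: [[0.01, -1.0, 0.001], [-1.0, -0.01, 0.0], [-0.0, -0.001, -1.0]]
ft_force: [-0.6, -0.9, 0.6]
gripper_width: 1.001
gripper_force: 0.0
t: 1.6
eef_pos: [0.5657, -0.3417, 0.2962]
orientation: [[0.007, -1.0, -0.0], [-1.0, -0.007, 0.0], [-0.0, 0.0, -1.0]]
ft_force: [-0.4, -0.2, 0.7]
gripper_width: 0.999
gripper_force: 0.0
t: 1.9
eef_pos: [0.5636, -0.2407, 0.2962]
orientation: [[0.009, -1.0, -0.001], [-1.0, -0.009, 0.001], [-0.001, 0.001, -1.0]]
ft_force: [-0.1, 1.0, -0.8]
gripper_width: 1.004
gripper_force: 0.0
t: 2.2
eef_pos: [0.5625, -0.141, 0.2965]
orientation: [[0.008, -1.0, -0.0], [-1.0, -0.008, 0.0], [-0.0, 0.0, -1.0]]
ft_force: [0.6, -0.6, 0.3]
gripper_width: 1.002
gripper_force: 0.0
```

```bash
python3 -m jog '{"linear":[[-0.4,0,0],[-0.8,0,0],[-1,0,0]],"yaw":[0,0,0]}'; python3 -m jog '{"linear":[[-0.3,-0.02,0.2],[-0.54,-0.03,0.5],[-0.54,-0.03,0.8],[-0.54,-0.03,0.8]],"yaw":[0,0,0,0]}'
python3 - <<'E'
from h import *
for n in("top","side"): np.save(n+"1.npy",read_camera(n))
a=np.load("top1.npy")[110:250,220:400,::-1];b=np.load("side1.npy")[90:230,190:320,::-1]
cv2.imwrite("pics/c3.png",np.hstack([cv2.resize(a,(400,311),interpolation=2),cv2.resize(b,(289,311),interpolation=2)]))
E
```

```text
t: 2.5
eef_pos: [0.5617, -0.0411, 0.2965]
orientation: [[0.008, -1.0, -0.0], [-1.0, -0.008, 0.0], [-0.0, 0.0, -1.0]]
ft_force: [1.1, -0.2, -1.3]
gripper_width: 1.003
gripper_force: 0.0
t: 2.9
eef_pos: [0.5619, 0.0108, 0.2125]
orientation: [[0.008, -1.0, -0.007], [-1.0, -0.008, -0.001], [0.001, 0.007, -1.0]]
ft_force: [-1.4, -0.7, 0.2]
gripper_width: 0.998
gripper_force: 0.0
```

View pics/c3.png

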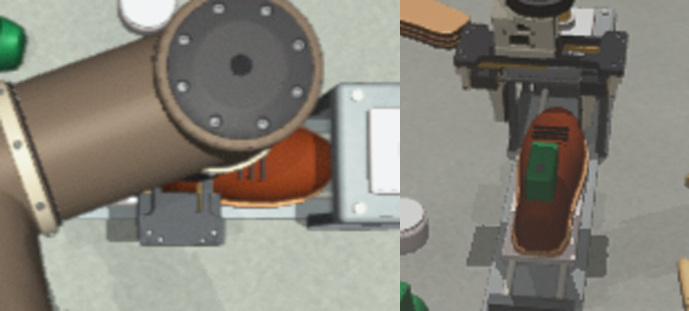

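c3 shows the open gripper centred above the green block, block at crop (541,170), with the fingers left and right of it. I'll descend and close.

```bash
python3 -m jog '{"linear":[[0,0,0.25],[0,0,0.5],[0,0,0.7],[0,0,0.78],[0,0,0.78]],"yaw":[0,0,0,0,0]}'; python3 -m jog '{"linear":[[0,0,0],[0,0,0],[0,0,0],[0,0,0],[0,0,0],[0,0,0],[0,0,0]],"yaw":[0,0,0,0,0,0,0]}' 0 25
```

```text
t: 3.5
eef_pos: [0.5651, 0.0103, 0.1391]
orientation: [[0.008, -1.0, 0.0], [-1.0, -0.008, -0.0], [0.0, -0.0, -1.0]]
ft_force: [0.3, 0.2, -1.0]
gripper_width: 0.998
gripper_force: 0.0
t: 4.2
eef_pos: [0.5664, 0.0112, 0.1389]
orientation: [[0.009, -1.0, 0.003], [-1.0, -0.009, 0.0], [-0.0, -0.003, -1.0]]
ft_force: [12.8, -2.6, -8.3]
gripper_width: 0.424
gripper_force: 6.4
```

```bash
python3 -m jog '{"linear":[[0,0,0],[0.1,0,0],[0.25,0,0],[0.4,0,0],[0.55,0,0],[0.7,-0.01,0],[0.8,-0.01,0],[0.88,-0.01,0]],"yaw":[0,0,0,0,0,0,0,0]}'; python3 -m jog '{"linear":[[0.03,0,0],[0.06,0,0],[0.09,0,0],[0.12,0,0],[0.15,0,0],[0.15,0,0]],"yaw":[0,0,0,0,0,0]}'
```

```text
t: 5.0
eef_pos: [0.5688, -0.0768, 0.1389]
orientation: [[0.009, -1.0, 0.004], [-1.0, -0.009, 0.001], [-0.001, -0.004, -1.0]]
ft_force: [6.1, 4.3, -4.2]
gripper_width: 0.407
gripper_force: 25.0
t: 5.6
eef_pos: [0.569, -0.0857, 0.1388]
orientation: [[0.01, -1.0, 0.006], [-1.0, -0.009, 0.009], [-0.009, -0.006, -1.0]]
ft_force: [-0.6, 31.5, 3.2]
gripper_width: 0.412
gripper_force: 25.0
```

```bash
python3 -m jog '{"linear":[[0,0,0],[0,0,0],[0,0,0],[0,0,0]],"yaw":[0,0,0,0]}' 1; python3 -m jog '{"linear":[[0,0,-0.3],[0,0,-0.7],[0,0,-1],[0,0,-1]],"yaw":[0,0,0,0]}'
```

```text
t: 6.0
eef_pos: [0.5664, -0.0926, 0.1384]
orientation: [[0.008, -1.0, -0.001], [-1.0, -0.008, -0.0], [0.0, 0.001, -1.0]]
ft_force: [-0.3, -0.1, 0.6]
gripper_width: 0.711
gripper_force: 0.0
t: 6.4
eef_pos: [0.5689, -0.0928, 0.2434]
orientation: [[0.008, -1.0, 0.008], [-1.0, -0.008, -0.0], [0.0, -0.008, -1.0]]
ft_force: [0.6, -0.5, -0.3]
gripper_width: 0.996
gripper_force: 0.0
```

```bash
python3 -m jog '{"linear":[[-0.3,0,0],[-0.7,0.1,0],[-1,0.3,0]],"yaw":[0,0,0]}'; python3 -m jog '{"linear":[[-0.4,0.1,0],[-0.8,0.2,0],[-1,0.3,0]],"yaw":[0,0,0]}'; python3 -m jog '{"linear":[[-0.4,0,0],[-0.8,0,0],[-1,0,0]],"yaw":[0,0,0]}'
python3 - <<'E'
from h import *
im=read_camera("top");np.save("top2.npy",im);np.save("side2.npy",read_camera("side"))
print(observe()["eef_pos"])
for n,b,z in(("top",(290,160,400,205),.164),("side",(235,110,285,185),.152)):
    i=np.load(n+"2.npy");g=cv2.inRange(cv2.cvtColor(i,cv2.COLOR_RGB2HSV),(60,100,50),(95,255,255))
    c,s,m=blob(g,*b);print(n,c,s,px2(n,*c,z))
a=im[130:250,130:450,::-1];cv2.imwrite("pics/c4.png",np.vstack([cv2.resize(a,(640,240)),cv2.resize(np.load("side2.npy")[130:330,180:400,::-1],(396,360)).copy() if 0 else cv2.copyMakeBorder(cv2.resize(np.load("side2.npy")[130:330,180:400,::-1],(385,350)),0,0,0,255,0)]))
E
```

```text
t: 6.7
eef_pos: [0.5358, 0.0085, 0.2375]
orientation: [[0.007, -1.0, -0.001], [-1.0, -0.007, -0.0], [0.0, 0.001, -1.0]]
ft_force: [0.3, 0.2, 0.1]
gripper_width: 1.002
gripper_force: 0.0
t: 7.0
eef_pos: [0.5042, 0.1092, 0.2381]
orientation: [[0.009, -1.0, -0.0], [-1.0, -0.009, -0.0], [0.0, 0.0, -1.0]]
ft_force: [0.8, 0.3, 0.3]
gripper_width: 0.998
gripper_force: 0.0
t: 7.3
eef_pos: [0.5038, 0.2094, 0.238]
orientation: [[0.01, -1.0, -0.0], [-1.0, -0.01, -0.0], [0.0, 0.0, -1.0]]
ft_force: [0.1, 0.1, 0.2]
gripper_width: 0.999
gripper_force: 0.0
[0.50394201 0.20907865 0.23770953]
top [333.21770335 179.57655502] [317 172  32  16 418] [ 0.56378052 -0.08148216  0.164     ]Traceback (most recent call last):
  File "<stdin>", line 6, in <module>
  File "h.py", line 11, in blob
    n,l,s,c=cv2.connectedComponentsWithStats(k);i=1+np.argmax(s[1:,4]);return c[i],s[i],(l==i).astype(np.uint8)
                                                    ~~~~~~~~~^^^^^^^^^
    return _wrapfunc(a, 'argmax', axis=axis, out=out, **kwds)
    return bound(*args, **kwds)
ValueError: attempt to get argmax of an empty sequence
```

```bash
python3 - <<'E'
from h import *
im=np.load("top2.npy");sd=np.load("side2.npy")
for z in(.145,.165,.185,.2):print("hood edge",z,px2("top",372,180,z)[1]+.085)
print("front",px2("top",349,180,.164)[1]+.037)
a=cv2.resize(im[140:230,220:450,::-1],None,fx=3.4,fy=3.4,interpolation=2)
b=cv2.resize(sd[80:330,180:430,::-1],(330,330),interpolation=2)
c=np.zeros((330,a.shape[1],3),np.uint8)+60;c[:,:330]=b
d=cv2.resize(sd[80:260,200:320,::-1],(220,330),interpolation=2);c[:,350:570]=d;print(a.shape)
cv2.imwrite("pics/c4.png",np.vstack([a[:,:],c])[:600,:800])
E
```

```text
hood edge 0.145 -0.09389780342526625
hood edge 0.165 -0.08861487064369604
hood edge 0.185 -0.08333193786212588
hood edge 0.2 -0.07936973827594827
front -0.08207661316291431
(306, 782, 3)
```

View pics/c4.png

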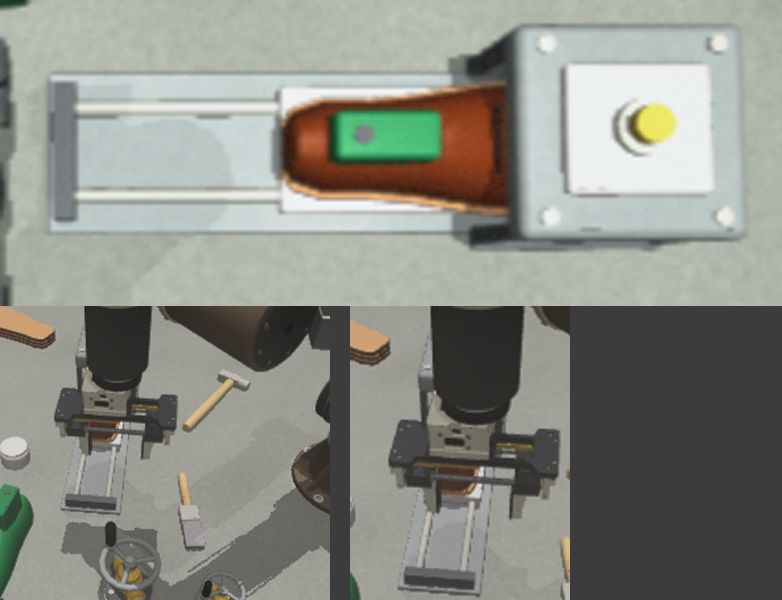

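c4 shows the shoe home: its toe is under the hood (edge at crop column 510), the block at (387,136) and the rods behind the carriage empty. The 31 N stop force confirms it. Now the valve handle.

```bash
python3 -m jog '{"linear":[[-0.4,0,0],[-0.8,0.02,0],[-0.96,0.02,0.1],[-0.96,0.02,0.3],[-0.96,0.02,0.3]],"yaw":[0,0,0,0,0]}'
python3 - <<'E'
from h import *
s=read_camera("side");t=read_camera("top");p=observe()["eef_pos"];print(p,proj("side",np.array(p)))
cv2.imwrite("pics/c5.png",np.hstack([cv2.resize(s[180:320,200:360,::-1],(480,420),interpolation=2),cv2.resize(t[170:260,120:220,::-1],(300,420),interpolation=2)]))
E
```

```text
t: 7.9
eef_pos: [0.4998, 0.3016, 0.2052]
orientation: [[0.008, -1.0, -0.005], [-1.0, -0.008, -0.004], [0.004, 0.005, -1.0]]
ft_force: [-0.5, -1.3, -0.3]
gripper_width: 1.002
gripper_force: 0.0
[0.50131978 0.30211227 0.20824211] [264.82295187 228.87682432]
```

View pics/c5.png

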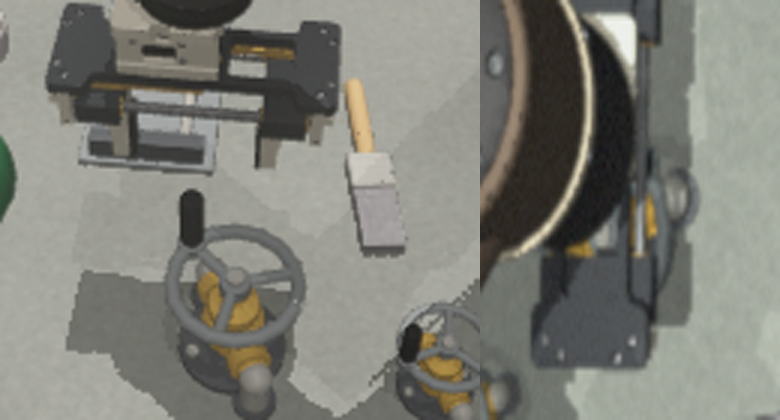

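c5 shows the fingertips at crop (118,150) and (268,165), with the handle top midway between them in column at (192,193). I'll descend over it.

```bash
python3 -m jog '{"linear":[[-0.02,0,0.25],[-0.03,0,0.5],[-0.03,0,0.7],[-0.03,0,0.83],[-0.03,0,0.87],[-0.03,0,0.87]],"yaw":[0,0,0,0,0,0]}'; python3 -m jog '{"linear":[[0,0,0],[0,0,0],[0,0,0],[0,0,0],[0,0,0],[0,0,0],[0,0,0],[0,0,0]],"yaw":[0,0,0,0,0,0,0,0]}' 0 40;python3 -m jog '{"linear":[[0,0,0],[0,0,0],[0,0,0]],"yaw":[0,0,0]}'
```

```text
t: 8.6
eef_pos: [0.5016, 0.3062, 0.122]
orientation: [[0.008, -1.0, 0.0], [-1.0, -0.008, -0.0], [0.0, -0.0, -1.0]]
ft_force: [0.1, -0.2, 0.7]
gripper_width: 0.998
gripper_force: 0.0
t: 9.4
eef_pos: [0.5012, 0.3064, 0.1215]
orientation: [[0.009, -1.0, -0.0], [-1.0, -0.009, -0.0], [0.0, 0.0, -1.0]]
ft_force: [0.1, 0.4, -0.4]
gripper_width: 0.334
gripper_force: 0.0
t: 9.7
eef_pos: [0.5015, 0.3063, 0.1216]
orientation: [[0.009, -1.0, 0.0], [-1.0, -0.009, -0.0], [0.0, -0.0, -1.0]]
ft_force: [2.7, -0.6, -0.2]
gripper_width: 0.223
gripper_force: 40.0
```

```bash
cat > c.py <<'E'
import sys,json
from h import *
def main(cx,cy,dphi,n=8,r=.05,p0=None):
    s=observe();p=s["eef_pos"][:2] if p0 is None else p0;R=np.array(s["orientation"])
    q=np.array(p)-[cx,cy];f=np.arctan2(q[1],q[0]);print("phi",np.degrees(f),"r",np.hypot(*q))
    a=f+np.radians(dphi)*np.arange(1,n+1)/n
    T=np.c_[cx+r*np.cos(a),cy+r*np.sin(a)]-p
    L=T@R[:2,:2]*10;print(json.dumps([[round(x,2),round(y,2),0] for x,y in L]))
a=[float(x) for x in sys.argv[1:]];main(a[0],a[1],a[2],int(a[3]) if len(a)>3 else 8)
E
python3 c.py .4655 .341 -90
```

```text
phi -43.948986546967745 r 0.050005202833668806
[[0.06, 0.08, 0], [0.11, 0.16, 0], [0.14, 0.25, 0], [0.15, 0.35, 0], [0.14, 0.45, 0], [0.11, 0.54, 0], [0.07, 0.63, 0], [0.01, 0.71, 0]]
```

```bash
python3 -m jog '{"linear":[[0.06,0.08,0],[0.11,0.16,0],[0.14,0.25,0],[0.15,0.35,0]],"yaw":[0,0,0,0]}'; python3 c.py .4655 .341 -90
```

```text
t: 10.1
eef_pos: [0.4663, 0.2895, 0.1216]
orientation: [[0.008, -1.0, 0.0], [-1.0, -0.008, -0.002], [0.002, 0.0, -1.0]]
ft_force: [3.4, -4.5, 0.7]
gripper_width: 0.218
gripper_force: 40.0
phi -89.06725061420795 r 0.0515028519320949
[[-0.02, 0.1, 0], [-0.05, 0.19, 0], [-0.1, 0.28, 0], [-0.16, 0.35, 0], [-0.23, 0.42, 0], [-0.32, 0.46, 0], [-0.41, 0.49, 0], [-0.51, 0.5, 0]]
```

```bash
python3 -m jog '{"linear":[[-0.01,0.1,0],[-0.04,0.19,0],[-0.09,0.28,0],[-0.15,0.35,0],[-0.22,0.42,0],[-0.31,0.46,0],[-0.4,0.49,0],[-0.5,0.5,0]],"yaw":[0,0,0,0,0,0,0,0]}'; python3 c.py .4655 .341 -90
```

```text
t: 10.9
eef_pos: [0.4141, 0.3391, 0.1215]
orientation: [[0.008, -1.0, -0.003], [-1.0, -0.008, -0.003], [0.003, 0.003, -1.0]]
ft_force: [-4.2, -3.5, 4.5]
gripper_width: 0.222
gripper_force: 40.0
phi -177.92769759003664 r 0.0514336527443955
[[-0.1, -0.02, 0], [-0.19, -0.05, 0], [-0.28, -0.09, 0], [-0.36, -0.15, 0], [-0.42, -0.22, 0], [-0.47, -0.31, 0], [-0.5, -0.4, 0], [-0.51, -0.5, 0]]
```

```bash
python3 -m jog '{"linear":[[-0.1,-0.01,0],[-0.2,-0.04,0],[-0.29,-0.09,0],[-0.37,-0.15,0],[-0.43,-0.23,0],[-0.48,-0.31,0],[-0.51,-0.41,0],[-0.52,-0.5,0]],"yaw":[0,0,0,0,0,0,0,0]}'; python3 c.py .4655 .341 -90;python3 -c "
from scipy.optimize import least_squares as l;import numpy as np
from h import *
P=np.array([[.5015,.3063],[.4663,.2895],[.4141,.3391],observe()['eef_pos'][:2]])
print(l(lambda c:np.hypot(*(P-c).T)-.05,[.465,.341]),)" | grep -E ' x:|fun'
```

```text
t: 11.7
eef_pos: [0.4656, 0.3897, 0.1213]
orientation: [[0.008, -1.0, -0.002], [-1.0, -0.008, -0.006], [0.006, 0.002, -1.0]]
ft_force: [-4.3, -14.9, 11.2]
gripper_width: 0.223
gripper_force: 40.0
phi 89.82907150673691 r 0.04874586567136299
[[-0.0, -0.1, 0], [0.03, -0.19, 0], [0.07, -0.28, 0], [0.14, -0.35, 0], [0.21, -0.41, 0], [0.3, -0.46, 0], [0.4, -0.49, 0], [0.49, -0.49, 0]]
         fun: [ 4.325e-05  1.428e-04  4.359e-05  1.719e-04]
           x: [ 4.641e-01  3.396e-01]
```

```bash
python3 -m jog '{"linear":[[0.02,-0.1,0],[0.05,-0.19,0],[0.1,-0.27,0],[0.16,-0.34,0],[0.24,-0.4,0],[0.32,-0.44,0],[0.42,-0.47,0],[0.52,-0.48,0]],"yaw":[0,0,0,0,0,0,0,0]}'; python3 c.py .4641 .3396 -90
```

```text
t: 12.5
eef_pos: [0.5102, 0.3489, 0.1214]
orientation: [[0.009, -1.0, -0.004], [-1.0, -0.009, 0.012], [-0.012, 0.003, -1.0]]
ft_force: [-26.4, 18.5, 1.9]
gripper_width: 0.203
gripper_force: 17.8
phi 11.434177958281662 r 0.04705923765285285
[[0.09, -0.04, 0], [0.19, -0.03, 0], [0.28, 0.0, 0], [0.37, 0.05, 0], [0.44, 0.11, 0], [0.51, 0.19, 0], [0.55, 0.27, 0], [0.58, 0.37, 0]]
```

```bash
python3 -m jog '{"linear":[[-0.03,-0.02,0],[-0.05,-0.03,0],[-0.05,-0.03,0],[-0.05,-0.03,0],[-0.05,-0.03,0],[-0.05,-0.03,0]],"yaw":[0,0,0,0,0,0]}'; python3 c.py .4641 .3396 -90
python3 - <<'E'
from h import *
s=read_camera("side");t=read_camera("top")
cv2.imwrite("pics/c6.png",np.hstack([cv2.resize(s[190:330,210:350,::-1],(480,480),interpolation=2),cv2.resize(t[170:260,110:170,::-1],(320,480),interpolation=2)]))
E
```

```text
t: 13.1
eef_pos: [0.5173, 0.3465, 0.1216]
orientation: [[0.008, -1.0, 0.0], [-1.0, -0.008, 0.0], [-0.0, -0.0, -1.0]]
ft_force: [0.5, -1.4, -1.0]
gripper_width: 0.009
gripper_force: 0.7
phi 7.432364598779951 r 0.05361275382981098
[[0.1, 0.03, 0], [0.2, 0.05, 0], [0.29, 0.09, 0], [0.37, 0.14, 0], [0.44, 0.21, 0], [0.5, 0.29, 0], [0.54, 0.38, 0], [0.56, 0.47, 0]]
```

View pics/c6.png

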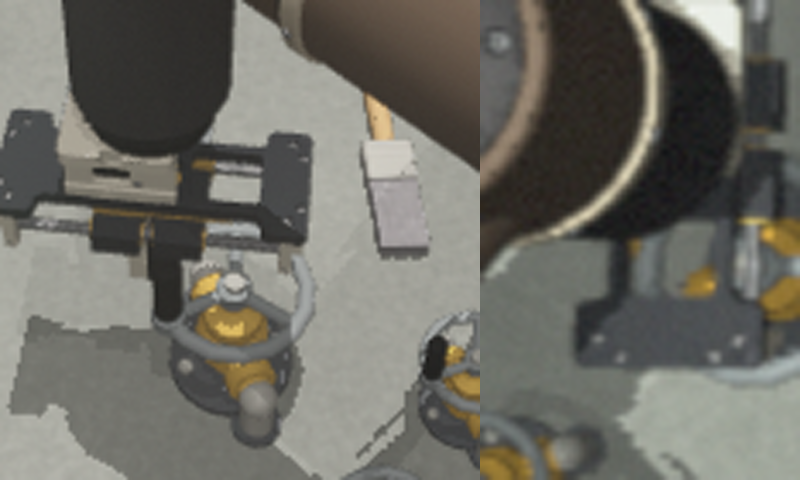

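c6 shows the handle slipped out of the now shut fingers. It stands on their +y side, foot at crop (168,318), so the push was against the stop. I'll locate it and regrasp.

```bash
python3 - <<'E'
from h import *
p=px2("side",210+168*140/480,190+316*140/480,.105);print(p)
h0=px2("side",278.4,272.8,.107);b=h0[:2]-[.4641,.3396];print("bias",b)
q=p[:2]-b-[.4641,.3396];print(q,np.hypot(*q),np.degrees(np.arctan2(q[1],q[0])))
E
python3 -m jog '{"linear":[[0.2,0,-0.2],[0.2,0,-0.5],[0.2,0,-0.8],[0.2,0,-0.8]],"yaw":[0,0,0,0]}' 1
python3 -m jog '{"linear":[[0.5,0,0],[1,0,0],[1,0,0],[1,0,0]],"yaw":[0,0,0,0]}'
python3 - <<'E'
from h import *
s=read_camera("side");np.save("side3.npy",s);t=read_camera("top");np.save("top3.npy",t)
cv2.imwrite("pics/c7.png",np.hstack([cv2.resize(s[190:330,210:350,::-1],(480,480),interpolation=2),cv2.resize(t[190:250,130:170,::-1],(320,480),interpolation=2)]))
E
```

```text
[0.50568547 0.37545063 0.105     ]
bias [-6.87169577e-05  6.83838635e-03]
[0.04165418 0.02901224] 0.05076200700779375 34.85730761300675
t: 13.6
eef_pos: [0.5194, 0.3284, 0.2069]
orientation: [[0.009, -1.0, 0.007], [-1.0, -0.009, 0.006], [-0.006, -0.007, -1.0]]
ft_force: [0.7, 0.0, -0.3]
gripper_width: 0.309
gripper_force: 0.0
t: 14.0
eef_pos: [0.5183, 0.2259, 0.2022]
orientation: [[0.007, -1.0, 0.001], [-1.0, -0.007, 0.001], [-0.001, -0.001, -1.0]]
ft_force: [-0.0, 0.8, -0.6]
gripper_width: 0.669
gripper_force: 0.0
```

View pics/c7.png

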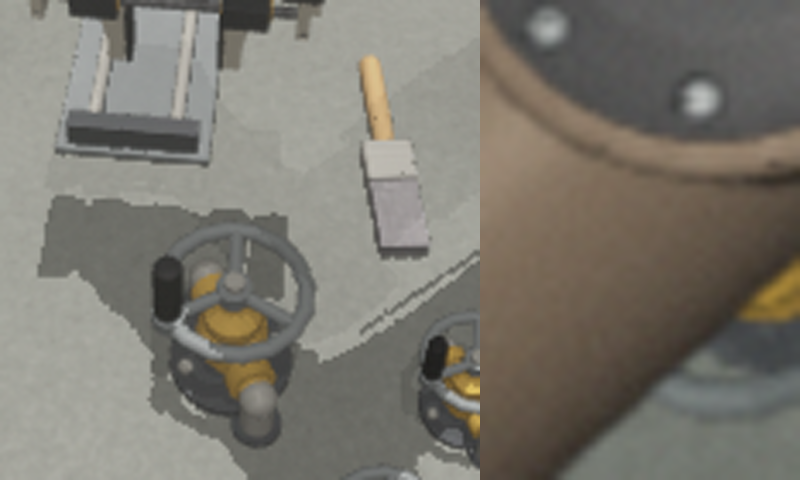

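```bash
python3 - <<'E'
from h import *
p=px2("side",210+168*140/480,190+264*140/480,.156);q=p[:2]-[0,.0068]-[.4641,.3396];print(p,q,np.hypot(*q),np.degrees(np.arctan2(q[1],q[0])))
E
python3 -m jog '{"linear":[[-0.4,0.03,0],[-0.8,0.07,0],[-1,0.1,0],[-1,0.1,0]],"yaw":[0,0,0,0]}' 1 50;python3 -m jog '{"linear":[[-0.2,0.03,0],[-0.42,0.03,0],[-0.42,0.03,0],[-0.42,0.03,0]],"yaw":[0,0,0,0]}'
```

```text
[0.50622648 0.36836519 0.156     ] [0.04212648 0.02196519] 0.047509045138755805 27.53800884795174
t: 14.5
eef_pos: [0.5065, 0.3298, 0.2008]
orientation: [[0.012, -1.0, -0.0], [-1.0, -0.012, -0.0], [0.0, 0.0, -1.0]]
ft_force: [0.0, -1.1, -0.6]
gripper_width: 0.996
gripper_force: 0.0
t: 14.9
eef_pos: [0.5036, 0.3693, 0.2012]
orientation: [[0.01, -1.0, -0.0], [-1.0, -0.01, -0.0], [0.0, 0.0, -1.0]]
ft_force: [0.8, -0.5, -0.2]
gripper_width: 0.999
gripper_force: 0.0
```

```bash
python3 -m jog '{"linear":[[0.03,-0.03,0.2],[0.03,-0.03,0.4],[0.03,-0.03,0.6],[0.03,-0.03,0.75],[0.03,-0.03,0.8],[0.03,-0.03,0.8]],"yaw":[0,0,0,0,0,0]}'; python3 -m jog '{"linear":[[0,0,0],[0,0,0],[0,0,0],[0,0,0],[0,0,0],[0,0,0],[0,0,0],[0,0,0]],"yaw":[0,0,0,0,0,0,0,0]}' 0;python3 -m jog '{"linear":[[0,0,0],[0,0,0],[0,0,0],[0,0,0]],"yaw":[0,0,0,0]}'
```

```text
t: 15.5
eef_pos: [0.5067, 0.3649, 0.1211]
orientation: [[0.008, -1.0, -0.001], [-1.0, -0.008, -0.001], [0.001, 0.001, -1.0]]
ft_force: [0.9, -0.9, 0.2]
gripper_width: 0.998
gripper_force: 0.0
t: 16.3
eef_pos: [0.5067, 0.3654, 0.1215]
orientation: [[0.009, -1.0, -0.0], [-1.0, -0.009, -0.0], [0.0, 0.0, -1.0]]
ft_force: [0.2, -0.2, 0.1]
gripper_width: 0.335
gripper_force: 0.0
t: 16.7
eef_pos: [0.5064, 0.3652, 0.1215]
orientation: [[0.009, -1.0, -0.001], [-1.0, -0.009, -0.0], [0.0, 0.001, -1.0]]
ft_force: [-3.2, -1.1, 2.9]
gripper_width: 0.218
gripper_force: 50.0
```

```bash
python3 -m jog '{"linear":[[0.03,-0.02,0],[0.05,-0.03,0],[0.05,-0.03,0],[0.05,-0.03,0],[0.05,-0.03,0]],"yaw":[0,0,0,0,0]}'
```

```text
t: 17.2
eef_pos: [0.5092, 0.3602, 0.1215]
orientation: [[0.009, -1.0, -0.001], [-1.0, -0.009, -0.001], [0.001, 0.001, -1.0]]
ft_force: [-5.1, -1.0, 3.1]
gripper_width: 0.222
gripper_force: 50.0
```

```bash
python3 -m jog '{"linear":[[0.03,-0.01,0],[0.06,-0.02,0],[0.06,-0.02,0],[0.06,-0.02,0]],"yaw":[0,0,0,0]}';python3 -m jog '{"linear":[[0.03,-0.01,0],[0.05,-0.01,0],[0.05,-0.01,0],[0.05,-0.01,0]],"yaw":[0,0,0,0]}'
```

```text
t: 17.6
eef_pos: [0.5096, 0.3595, 0.1215]
orientation: [[0.01, -1.0, -0.001], [-1.0, -0.01, 0.007], [-0.007, 0.001, -1.0]]
ft_force: [-17.7, 17.7, 1.7]
gripper_width: 0.22
gripper_force: 50.0
t: 18.0
eef_pos: [0.5098, 0.359, 0.1216]
orientation: [[0.011, -1.0, -0.001], [-1.0, -0.011, 0.014], [-0.014, 0.001, -1.0]]
ft_force: [-25.3, 33.4, -0.8]
gripper_width: 0.221
gripper_force: 50.0
```

At the stop: the TCP is stuck at φ≈24° with 40 N resisting, held for about 0.8 s. I'll unload, then open.

```bash
python3 -m jog '{"linear":[[-0.05,0.01,0],[-0.1,0.03,0],[-0.11,0.03,0],[-0.11,0.03,0]],"yaw":[0,0,0,0]}'; python3 c.py .4641 .3396 90 8;python3 c.py .4641 .3396 180 8
```

```text
t: 18.4
eef_pos: [0.5091, 0.3603, 0.1215]
orientation: [[0.009, -1.0, -0.001], [-1.0, -0.009, -0.001], [0.0, 0.001, -1.0]]
ft_force: [-5.8, -0.4, 3.6]
gripper_width: 0.22
gripper_force: 50.0
phi 24.674316823087494 r 0.04955944185661262
[[-0.09, 0.04, 0], [-0.16, 0.11, 0], [-0.22, 0.19, 0], [-0.26, 0.27, 0], [-0.29, 0.37, 0], [-0.3, 0.47, 0], [-0.28, 0.56, 0], [-0.25, 0.66, 0]]
phi 24.674316823087494 r 0.04955944185661262
[[-0.16, 0.11, 0], [-0.26, 0.27, 0], [-0.3, 0.47, 0], [-0.25, 0.66, 0], [-0.14, 0.82, 0], [0.03, 0.92, 0], [0.22, 0.95, 0], [0.41, 0.91, 0]]
```

```bash
python3 -m jog '{"linear":[[-0.09,0.04,0],[-0.16,0.11,0],[-0.22,0.19,0],[-0.26,0.27,0],[-0.29,0.37,0],[-0.3,0.47,0],[-0.28,0.56,0],[-0.25,0.66,0]],"yaw":[0,0,0,0,0,0,0,0]}'; python3 c.py .4641 .3396 90 8
```

```text
t: 19.2
eef_pos: [0.4441, 0.3844, 0.1215]
orientation: [[0.008, -1.0, 0.001], [-1.0, -0.008, 0.0], [0.0, -0.001, -1.0]]
ft_force: [5.4, -4.5, -1.4]
gripper_width: 0.217
gripper_force: 50.0
phi 114.03367188502492 r 0.04910702050896404
[[0.04, 0.09, 0], [0.1, 0.16, 0], [0.18, 0.22, 0], [0.27, 0.27, 0], [0.36, 0.3, 0], [0.46, 0.3, 0], [0.56, 0.29, 0], [0.65, 0.26, 0]]
```

Forces are low, so I'll continue.

```bash
python3 -m jog '{"linear":[[0.04,0.09,0],[0.1,0.16,0],[0.18,0.22,0],[0.27,0.27,0],[0.36,0.29,0],[0.46,0.3,0],[0.56,0.28,0],[0.65,0.25,0]],"yaw":[0,0,0,0,0,0,0,0]}'; python3 c.py .4641 .3396 180 8
```

```text
t: 20.0
eef_pos: [0.4181, 0.3188, 0.1215]
orientation: [[0.009, -1.0, -0.002], [-1.0, -0.009, -0.0], [0.0, 0.002, -1.0]]
ft_force: [-3.3, 0.6, 0.0]
gripper_width: 0.216
gripper_force: 50.0
phi -155.6966698709335 r 0.05048272119463699
[[0.16, -0.12, 0], [0.26, -0.28, 0], [0.3, -0.47, 0], [0.25, -0.66, 0], [0.14, -0.82, 0], [-0.02, -0.93, 0], [-0.22, -0.96, 0], [-0.41, -0.92, 0]]
```

```bash
python3 -m jog '{"linear":[[0.16,-0.12,0],[0.26,-0.28,0],[0.3,-0.47,0],[0.25,-0.66,0],[0.14,-0.82,0],[-0.02,-0.92,0],[-0.22,-0.95,0],[-0.41,-0.91,0]],"yaw":[0,0,0,0,0,0,0,0]}'; python3 c.py .4641 .3396 180 8
```

```text
t: 20.8
eef_pos: [0.5096, 0.3598, 0.1214]
orientation: [[0.007, -1.0, -0.002], [-1.0, -0.007, -0.003], [0.003, 0.002, -1.0]]
ft_force: [-9.3, -7.9, 10.4]
gripper_width: 0.217
gripper_force: 50.0
phi 23.94874047809809 r 0.04976286709338382
[[-0.16, 0.11, 0], [-0.27, 0.27, 0], [-0.3, 0.47, 0], [-0.26, 0.66, 0], [-0.15, 0.82, 0], [0.02, 0.92, 0], [0.21, 0.96, 0], [0.4, 0.91, 0]]
```

```bash
python3 -m jog '{"linear":[[-0.15,0.12,0],[-0.26,0.28,0],[-0.29,0.48,0],[-0.25,0.67,0],[-0.14,0.83,0],[0.03,0.93,0],[0.22,0.96,0],[0.41,0.91,0]],"yaw":[0,0,0,0,0,0,0,0]}'; python3 c.py .4641 .3396 180 8
```

```text
t: 21.6
eef_pos: [0.4178, 0.3193, 0.1216]
orientation: [[0.009, -1.0, -0.001], [-1.0, -0.009, 0.001], [-0.001, 0.001, -1.0]]
ft_force: [2.2, 4.1, -5.1]
gripper_width: 0.219
gripper_force: 50.0
phi -156.31825292173448 r 0.05058432215437639
[[0.16, -0.12, 0], [0.27, -0.28, 0], [0.3, -0.47, 0], [0.26, -0.66, 0], [0.15, -0.82, 0], [-0.01, -0.93, 0], [-0.2, -0.97, 0], [-0.4, -0.92, 0]]
```

```bash
python3 -m jog '{"linear":[[0.16,-0.12,0],[0.26,-0.28,0],[0.3,-0.47,0],[0.25,-0.66,0],[0.14,-0.82,0],[-0.02,-0.92,0],[-0.21,-0.95,0],[-0.4,-0.9,0]],"yaw":[0,0,0,0,0,0,0,0]}';python3 -m jog '{"linear":[[0,0,0],[0,0,0],[0,0,0],[0,0,0]],"yaw":[0,0,0,0]}'; python3 c.py .4641 .3396 180 8
python3 - <<'E'
from h import *
s=read_camera("side");t=read_camera("top");np.save("top4.npy",t)
g=cv2.inRange(cv2.cvtColor(t,cv2.COLOR_RGB2HSV),(60,100,50),(95,255,255));print(blob(g,290,160,400,205)[:2])
cv2.imwrite("pics/c8.png",np.hstack([cv2.resize(s[150:330,200:350,::-1],(400,480),interpolation=2),cv2.resize(t[120:270,110:450,::-1],(400,480)) if 0 else cv2.resize(t[100:340,200:450,::-1],(400,480))]))
E
```

```text
t: 22.4
eef_pos: [0.5092, 0.3602, 0.1215]
orientation: [[0.007, -1.0, -0.0], [-1.0, -0.007, -0.001], [0.001, 0.0, -1.0]]
ft_force: [-3.5, -6.5, 6.3]
gripper_width: 0.219
gripper_force: 50.0
t: 22.8
eef_pos: [0.5087, 0.3609, 0.1216]
orientation: [[0.009, -1.0, 0.0], [-1.0, -0.009, 0.001], [-0.001, -0.0, -1.0]]
ft_force: [1.0, 3.0, -2.0]
gripper_width: 0.221
gripper_force: 50.0
phi 25.544998977744807 r 0.04938401744751145
[[-0.16, 0.11, 0], [-0.26, 0.28, 0], [-0.29, 0.47, 0], [-0.24, 0.66, 0], [-0.13, 0.82, 0], [0.04, 0.92, 0], [0.23, 0.95, 0], [0.42, 0.9, 0]]
(array([333.36538462, 179.49519231]), array([318, 172,  31,  16, 416], dtype=int32))
```

View pics/c8.png

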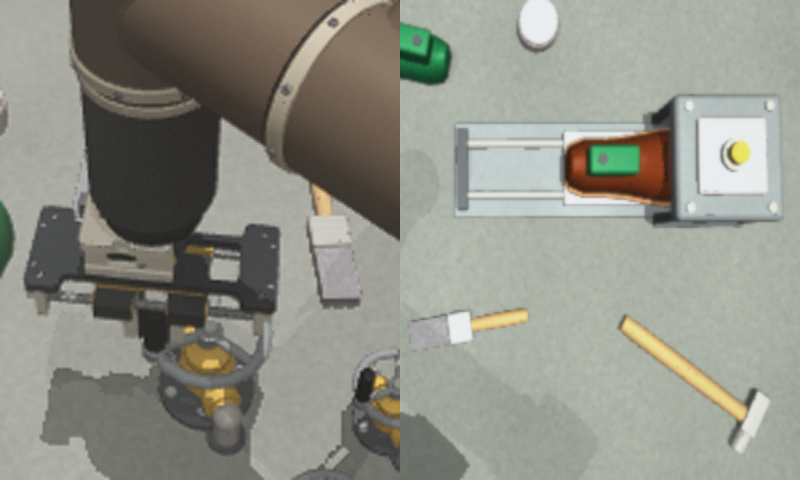

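c8 shows the fingers holding the handle at (155,320), the shoe home at (610,160), and the tin, brush and hammer undisturbed. The wheel reads 25.5° against 24.3° at the stop, two turns on, so I'm handing in.

```bash
python3 -c "
from workcell import *
print(hand_in())"
```

```text
the job is handed in; nothing more can be done
None
```

Job handed in (no verdict was shown): the shoe was pushed against its home stop, the valve closed to its stop and backed off two turns (about 1° over by arm position), and the gripper is holding the handle at 50 N. The grip slipped once while closing and was retaken, and the brush, tin and hammer looked undisturbed in the last picture; the spare last was only partly in view.

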